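# Lengthen the yellow telescopic leg by one hole

### The job

The two telescopic legs of a work stand lie clamped on the bench, and the blue one is already set to its second hole. Set the yellow one to match: press its brass spring pin flush with the sleeve and slide the yellow sleeve outward, away from its clamp, until the pin snaps up in the next hole; then let go. Leave the blue leg as it is.

Things in the scene. Friction and masses are not known exactly. Their poses are not given: they have to be found in the camera images.
- yellow_leg: Fixed part of the yellow leg: plywood base 275 x 80 mm, 32 mm square steel tube held in a dark clamp block (at x = -136 mm, top at z = 68 mm with its bolt heads). Origin: on the bench, right under the axis of the brass pin. x: along the tube from the clamp to the rubber foot, the way the sleeve slides out; z: up. The yellow sleeve round the tube is 40 mm square, its flat top at z = 60 mm.
- yellow_sleeve (a joint): How far the yellow sleeve has slid out to +x, m: 0 = pin in the first hole (start), 0.040 = in the second (wanted), 0.080 = third. 1.5 mm play, 1 N friction; the pin locks it while up in a hole. Holes in its top: 19 mm wide, 40 mm apart, at x = 0, -40, -80 mm with the joint at 0. Sleeve wall 3 mm; at 0 it reaches from x = -105 to +152 mm, foot included.
- yellow_tab (a point): On the yellow sleeve's top, in the middle of the face towards the pin of the black thumb tab (36 mm across, 12 mm thick along x, 23 mm tall) that slides with the sleeve. The face starts 14 mm past the pin's axis (+x). Closed fingertips (about 18 mm long along x) set on the pin, just behind this face, can hold the pin down flush on the sleeve's top and push the tab along to +x.
- yellow_pin (a joint): How far the brass spring pin is pressed, m: 0 = fully up, 8 mm above the sleeve's top; 0.008 = flush, spring 2.7 N. Pin 16 mm wide with a bevelled head (flat 6 mm). Once flush, a pushed sleeve rides over the bevel and holds the pin under its wall (0.011) until the next hole lets it spring up and lock. The pin stays above the leg's origin, only the sleeve slides.
- blue_sleeve (a joint): The blue leg beside it is built like the yellow one but painted blue and already slid out: its joint reads 0.040 m at the start (pin in the second hole) and shall stay so.

How it is judged:
On the way:
1. the yellow leg's pin is pressed down flush (value of joint yellow_pin above 0.0065 m), for 0.1 s.
At the end, for the whole second after the job is handed in: The yellow sleeve rests at its second hole (joint 36 to 44 mm) with the pin fully up in it (within 2 mm), and the blue sleeve is still at its second hole (36 to 44 mm) (value of joint yellow_sleeve between 0.036 and 0.044 m and value of joint yellow_pin below 0.002 m and velocity of joint yellow_sleeve between -0.005 and 0.005 m/s and value of joint blue_sleeve between 0.036 and 0.044 m); the robot touches nothing.
It fails at once if the blue leg's sleeve is moved out of its second hole (value of joint blue_sleeve above 0.046 m or value of joint blue_sleeve below 0.034 m).
It also fails if it takes over 32 s, if anything falls off the work surface, if the arm or the gripper's body presses on something with over 40 N, if the wrist force passes 120 N, or if a joint passes its speed limit or range.

### The arm

A 7-joint arm with a two-finger parallel gripper is mounted at the origin on a cart in front of the work surface, level with it; the furniture and walls round the work are solid. World frame = base frame: x ahead of the robot, y to its left, z up, the work surface at z = 0. Lengths are in m, angles in rad, forces in N, time in s.
With the tool pointing down it reaches from about 0.425 to 0.875 m from the base axis. Payload 4.7 kg.
Tool frame: the origin (TCP) lies midway between the tips of the shut fingers; the grasp point (between the pads) lies 19 mm behind it; z points along the fingers, y is the line along which they close (so a half turn about z gives the same grasp; the last joint's range is limited). The gripper opens to 87 mm and grips with 3 to 60 N. Pads are 19 mm wide; open, the fingers measure 117 mm over their backs; the gripper's body (75 mm by 190 mm) begins 51 mm behind the grasp point.
Start: joints at [1.335, 0.321, -0.07, 1.45, 0.023, 1.371, -0.057], TCP at [0.161, -0.63, 0.223] pointing down, gripper open.
Joint ranges: [-2.86, 2.86], [-0.3, 2.09], [-1.38, 1.24], [0.06, 2.45], [-1.56, 4.7], [0.09, 2.05], [-2.69, 2.69]. Speed limits (rad/s): [2.57, 2.57, 3.14, 3.14, 3.14, 3.14, 3.14].

### API

Orientations are given as a rotation vector (axis times angle).
In Python, from bench import ctrl gives the robot as it stands.
- The arm moves only by the tool move_tool, called after "Emit:" as a command line: name --argument value ..., lists and objects as JSON in quotes. Schema: {"type":"object","properties":{"rows":{"type":"array","items":{"type":"object","properties":{"dx":{"type":"number"},"dy":{"type":"number"},"dz":{"type":"number"},"twist":{"type":"number"},"aperture":{"type":"number"}},"additionalProperties":false,"required":["aperture"]},"minItems":1,"maxItems":20},"grip_n":{"type":"number"},"only":{"type":"string"},"quiet":{"type":"boolean"},"lines":{"type":"string"}},"required":["rows"],"additionalProperties":false}. rows is a list of rows, 1 to 20 of them, each an object with the fields dx, dy, dz (the shift in units of 25 mm), twist (a turn about the tool's z in units of 0.2 rad), aperture (the opening from 0.0 (shut) to 1.0 (fully open)); a field left out counts as zero (the opening has to be given); each row is the pose to reach, as a shift and turn from the pose commanded when the call began, along the tool's axes at that moment; what a row does not reach only later rows make up. A row lasts 1/10 s, in which the tool goes at most 0.05 m and 0.15 rad, less where a joint would pass 70% of its speed; a pose out of reach is approached as far as the arm can. The fingers move at their own pace and stop on an object; grip_n is the grip in N (left out, the last holds). Time passes only in rows, so rows that do not move let the fingers close. The tool returns the time, the measured TCP pose, the force, the opening and the grip force at its end. only (a regular expression) keeps the lines of the reply that match it, lines (a string "A,B") keeps lines A to B, and quiet returns only ok. Input that does not fit is refused with a message, and nothing moves.
- ctrl.get_state(): the state, without advancing time (a new reading comes with each control period).
- ctrl.get_image(name): name is "scene" or "top" or "wrist"; returns the picture (400x640x3 uint8, red, green, blue); there is no depth.
- ctrl.camera_model(name): a dict with "vertical_fov" (degrees; the focal length in pixels is half the picture's height over the tangent of half this angle, whatever the lens; pixels are square), "cx", "cy" (the principal point, pixels), "rvec" (rotation vector, rad) and "tvec" (3), from world to camera coordinates, as OpenCV has them; the wrist camera has in their place "hand_eye" (4x4, takes a point from camera to tool coordinates, whose origin is the TCP and whose axes are the flange's). Camera axes: x right, y down, z forward; pixel columns grow to the right and rows downward; lengths in m; the calibration is good to about 2 mm. A picture is of the moment at which its call begins: read the wrist's pose just before it. camera_model takes no time and is no camera call.
- ctrl.close_job(): hands the job in; it is judged then, once.
The state is a dict: "time": time; "joint_positions": joint angles; "qd": joint speeds; "joint_torque": joint torques, N m; "position": TCP position; "tool_rot": TCP orientation; "ft_force": force on the tool from outside, world axes, zero at the start; "torque": the same for the moment, N m; "grip_width": opening from 0.0 (shut) to 1.0 (fully open); "grip_force": force on a finger pad.
Only numpy, scipy, OpenCV 4.12 (cv2) and the standard library are available. Lean on these libraries where they do the work, as an engineer would, in place of code of your own. Each camera call takes 0.05 s, during which the arm holds its last target. There are 200 camera calls.

## Working session

There is one attempt and no reset: what is moved stays moved. The work goes in short steps, Python scripts to look and compute and a tool call to move; the robot and the scene stay as the last step left them, time stands still between calls to the robot, and variables do not carry over. Pictures are saved under pics/ and viewed, at most 10 in all, crops included, and the job is handed in when it is done.

```bash
ls; mkdir -p pics; python3 - <<'E'
from bench import ctrl
import cv2
s=ctrl.get_state();print({k:s[k] for k in("time","position","tool_rot","grip_width","ft_force")})
for n in("top","scene"):
    print(n,ctrl.camera_model(n))
    cv2.imwrite(f"pics/{n}0.png",ctrl.get_image(n)[:,:,::-1])
print(ctrl.camera_model("wrist"))
E
```

```text
bench.py
pics
{'time': 0.0, 'position': array([ 0.16048667, -0.62930779,  0.22144329]), 'tool_rot': array([-3.11523255e+00, -3.91172122e-01,  5.47277541e-04]), 'grip_width': 1.0024663126884146, 'ft_force': array([-0.35428857, -0.03267577,  0.30617217])}
top {'vertical_fov': 46.38151271706619, 'cx': 323.31043956152087, 'cy': 212.07980281420163, 'rvec': array([ 2.19516603, -2.02546348,  0.20601619]), 'tvec': array([-0.03402273,  0.51029924,  0.79885208])}
scene {'vertical_fov': 53.052368635749154, 'cx': 321.40465969617463, 'cy': 201.84163369244828, 'rvec': array([ 0.67177084,  2.78350066, -0.93110628]), 'tvec': array([ 0.46570607, -0.13727269,  1.05929333])}
{'vertical_fov': 58.5451809330537, 'cx': 317.88695063961376, 'cy': 202.71509876207088, 'hand_eye': array([[ 1.38567256e-04, -9.70527458e-01, -2.40990528e-01,
         6.56525719e-02],
       [ 9.99999982e-01,  1.02425429e-04,  1.62498343e-04,
        -1.18757288e-03],
       [-1.33025546e-04, -2.40990547e-01,  9.70527454e-01,
        -1.64030099e-01],
       [ 0.00000000e+00,  0.00000000e+00,  0.00000000e+00,
         1.00000000e+00]])}
```

View pics/top0.png

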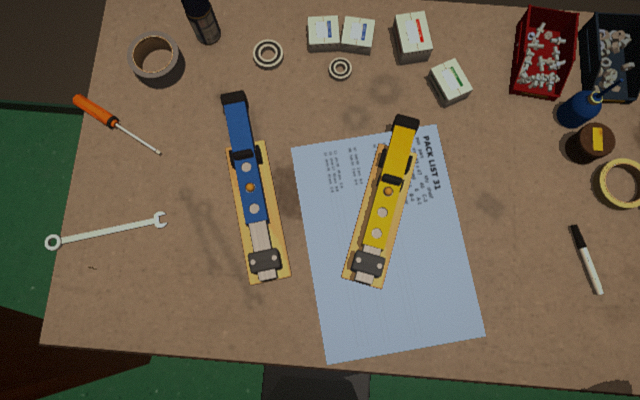

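View pics/scene0.png

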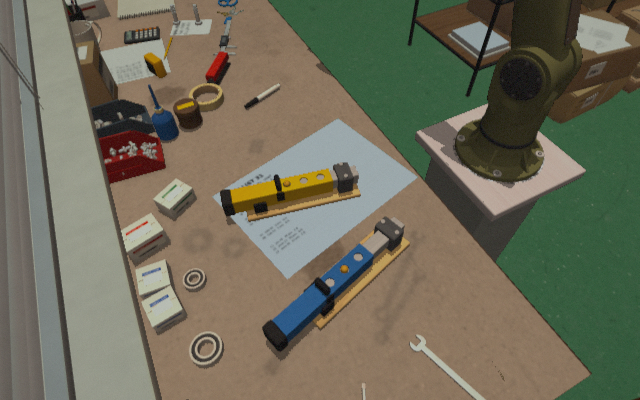

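The top view shows the yellow leg with its pin at about (388,191), holes at (382,212) and (377,233), tab at (392,181), foot at (404,123) and clamp at (367,263). The blue leg is to its left, with its pin at (250,188). Next I'll measure the centroids in both views.

```bash
cat > h.py <<'E'
import numpy as np, cv2
from bench import ctrl
from scipy.spatial.transform import Rotation as R
def cam(n):
    m=ctrl.camera_model(n); f=200/np.tan(np.radians(m["vertical_fov"]/2))
    return m,np.array([[f,0,m["cx"]],[0,f,m["cy"]],[0,0,1]])
def cast(n,uv,z):
    m,K=cam(n); r=R.from_rotvec(m["rvec"]).as_matrix(); c=-r.T@m["tvec"]
    d=r.T@np.linalg.solve(K,[uv[0],uv[1],1]); return c+d*(z-c[2])/d[2]
def proj(n,p):
    m,K=cam(n); return cv2.projectPoints(np.float64([p]),m["rvec"],m["tvec"],K,None)[0].ravel()
E
python3 - <<'E'
from h import *
for n,box in(("top",(340,100,430,300)),("scene",(215,155,365,225))):
    im=cv2.imread(f"pics/{n}0.png"); x0,y0,x1,y1=box
    c=im[y0:y1,x0:x1]; hsv=cv2.cvtColor(c,cv2.COLOR_BGR2HSV)
    ye=cv2.inRange(hsv,(21,170,90),(32,255,255))
    cs,h=cv2.findContours(ye,cv2.RETR_CCOMP,cv2.CHAIN_APPROX_NONE)
    for k,q in zip(cs,h[0]):
        a=cv2.contourArea(k)
        if a>20:
            m=cv2.moments(k); print(n,"hole" if q[3]>=0 else "outer",a,(m["m10"]/m["m00"]+x0).round(1),(m["m01"]/m["m00"]+y0).round(1))
    br=cv2.inRange(hsv,(8,140,90),(19,255,255))
    for i,s in enumerate(zip(*cv2.connectedComponentsWithStats(br)[2:])):
        if s[0][4]>15: print(n,"brass",s[0][4],s[1]+[x0,y0])
    g=4 if n=="top" else 5
    cv2.imwrite(f"pics/{n}0c.png",cv2.resize(c[:150] if n=="top" else c,None,fx=g,fy=g,interpolation=cv2.INTER_CUBIC))
E
```

```text
Traceback (most recent call last):
AttributeError: 'float' object has no attribute 'round'
```

```bash
python3 - <<'E'
from h import *
for n,box in(("top",(340,100,430,300)),("scene",(215,155,365,225))):
    im=cv2.imread(f"pics/{n}0.png"); x0,y0,x1,y1=box
    c=im[y0:y1,x0:x1]; hsv=cv2.cvtColor(c,cv2.COLOR_BGR2HSV)
    ye=cv2.inRange(hsv,(21,170,90),(32,255,255))
    cs,h=cv2.findContours(ye,cv2.RETR_CCOMP,cv2.CHAIN_APPROX_NONE)
    for k,q in zip(cs,h[0]):
        a=cv2.contourArea(k)
        if a>20:
            m=cv2.moments(k); uv=m["m10"]/m["m00"]+x0,m["m01"]/m["m00"]+y0
            print(n,"hole" if q[3]>=0 else "outer",a,np.round(uv,1),cast(n,uv,.06).round(4))
    br=cv2.inRange(hsv,(8,140,90),(19,255,255))
    for s in zip(*cv2.connectedComponentsWithStats(br)[2:]):
        if s[0][4]>15: uv=s[1]+[x0,y0]; print(n,"brass",s[0][4],uv.round(1),cast(n,uv,.066).round(4))
    g=4 if n=="top" else 5
    cv2.imwrite(f"pics/{n}0c.png",cv2.resize(c[:150] if n=="top" else c,None,fx=g,fy=g,interpolation=cv2.INTER_CUBIC))
E
```

```text
top outer 1413.5 [381.1 214.7] [ 0.5132 -0.0972  0.06  ]
top hole 110.0 [376.  232.9] [ 0.4794 -0.09    0.06  ]
top hole 108.5 [381.8 211.9] [ 0.5185 -0.0983  0.06  ]
top hole 94.5 [387.6 191.4] [ 0.5574 -0.1066  0.06  ]
top outer 1033.0 [398.1 151.4] [ 0.6352 -0.122   0.06  ]
top brass 17584 [384.7 199.7] [ 0.5401 -0.1016  0.066 ]
top brass 197 [376.8 161.5] [ 0.6106 -0.0833  0.066 ]
top brass 47 [388.1 190.5] [ 0.5575 -0.1067  0.066 ]
scene outer 647.5 [252.5 193. ] [ 0.6372 -0.1168  0.06  ]
scene hole 21.5 [238.9 204.1] [ 0.6753 -0.1013  0.06  ]
scene outer 1020.5 [306.6 184.3] [ 0.5171 -0.0829  0.06  ]
scene hole 40.0 [286.5 183.6] [ 0.5575 -0.1061  0.06  ]
scene hole 48.0 [303.1 180.4] [ 0.5192 -0.097   0.06  ]
scene hole 46.0 [319.9 176.7] [ 0.4796 -0.089   0.06  ]
scene brass 10203 [289.4 189.1] [ 0.5596 -0.0836  0.066 ]
scene brass 18 [286.4 183.6] [ 0.5591 -0.1015  0.066 ]
scene brass 112 [299.8 199.5] [ 0.5513 -0.0458  0.066 ]
scene brass 47 [272.2 211.9] [ 0.6186 -0.0429  0.066 ]
scene brass 25 [254.1 216.6] [ 0.658  -0.0497  0.066 ]
```

View pics/top0c.png

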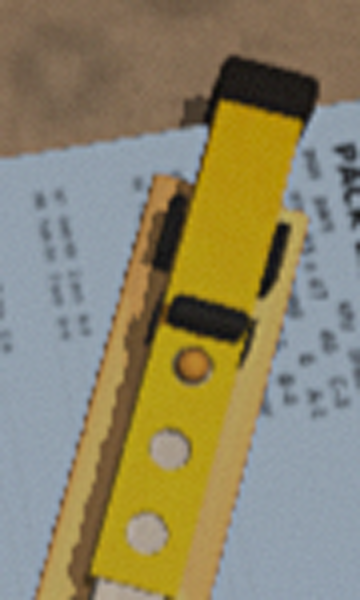

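View pics/scene0c.png

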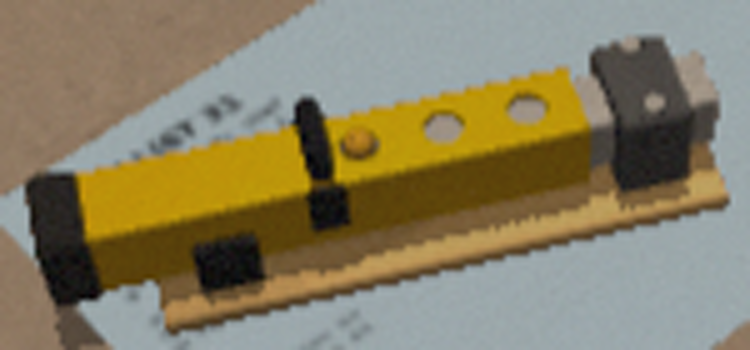

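Both views agree to within 1–2 mm. The holes are at (0.4795,-0.0895), (0.519,-0.0977) and (0.5575,-0.1065), 40 mm apart as specified, and the pin is in the last one. The crops show the pin just behind the black tab.

```bash
cat >> h.py <<'E'
P=np.array([.5575,-.1065,0]); d=np.array([.078,-.0168]); a=np.arctan2(d[1],d[0]); U=np.array([np.cos(a),np.sin(a),0]); V=np.array([-U[1],U[0],0])
def where():
    s=ctrl.get_state(); T=R.from_rotvec(s["tool_rot"]).as_matrix(); p=s["position"]
    print("t",round(s["time"],2),"leg coords mm",np.round([(p-P)@U*1e3,(p-P)@V*1e3,p[2]*1e3],1),"f leg",np.round([s["ft_force"]@U,s["ft_force"]@V,s["ft_force"][2]],1),"grip",round(s["grip_width"],2))
    x=T[:,0]; print("tool x in leg",(x@U).round(3),(x@V).round(3),"turn err about tool z deg",np.degrees(np.arctan2(T[:,1]@U,T[:,0]@U)).round(2),"tilt z",T[:,2].round(3))
    return s,p,T
def togo(x,y,z):
    s,p,T=where(); print("togo tool",(T.T@(P+x*U+y*V+[0,0,z]-p)).round(4))
E
python3 -c "
from h import *
togo(.003,0,.12)"
```

```text
t 0.1 leg coords mm [-278.  -594.7  221.6] f leg [ 0.3 -0.1 -0.1] grip 1.0
tool x in leg 0.895 0.446 turn err about tool z deg 26.47 tilt z [-0.001  0.002 -1.   ]
togo tool [ 0.5166 -0.4069  0.1022]
```
Turn about tool z by +26.5° (turn rotation: new x = cos t x + sin t y; y@U>0 → rotating by atan2(y.U,x.U) aligns). +0.462 rad.

The rows are not in the units I measure in: shifts go in units of 25 mm and turns go in units of 0.2 rad. I convert before sending: 0.51 m is 20.4, 0.462 m is 18.48, 0.462 rad is 2.31.

Emit:
move_tool --rows '[{"dx":1.2,"dy":-0.96,"twist":0.15,"aperture":0.5},{"dx":2.64,"dy":-2.08,"twist":0.3,"aperture":0},{"dx":4.08,"dy":-3.2,"twist":0.5,"aperture":0},{"dx":5.52,"dy":-4.36,"twist":0.65,"aperture":0},{"dx":6.96,"dy":-5.48,"twist":0.8,"aperture":0},{"dx":8.4,"dy":-6.6,"twist":1,"aperture":0},{"dx":9.84,"dy":-7.76,"twist":1.15,"aperture":0},{"dx":11.28,"dy":-8.88,"twist":1.3,"aperture":0},{"dx":12.72,"dy":-10,"twist":1.5,"aperture":0},{"dx":14.16,"dy":-11.16,"twist":1.65,"aperture":0},{"dx":15.6,"dy":-12.28,"twist":1.8,"aperture":0},{"dx":17.04,"dy":-13.44,"twist":2,"aperture":0},{"dx":18.48,"dy":-14.56,"twist":2.15,"aperture":0},{"dx":19.6,"dy":-15.44,"dz":0.8,"twist":2.31,"aperture":0},{"dx":20.4,"dy":-16,"dz":2,"twist":2.31,"aperture":0},{"dx":20.68,"dy":-16.28,"dz":3.2,"twist":2.31,"aperture":0},{"dx":20.68,"dy":-16.28,"dz":4,"twist":2.31,"aperture":0},{"dx":20.68,"dy":-16.28,"dz":4.08,"twist":2.31,"aperture":0},{"dx":20.68,"dy":-16.28,"dz":4.08,"twist":2.31,"aperture":0},{"dx":20.68,"dy":-16.28,"dz":4.08,"twist":2.31,"aperture":0}]' --grip_n 20

```text
time: 2.1
position: [0.5618, -0.1083, 0.1219]
tool_rot: [3.123, -0.334, 0.003]
ft_force: [0.0, -0.2, 0.7]
grip_width: 0.004
grip_force: 0.0
```

```bash
python3 - <<'E'
from h import *
togo(.003,0,.075)
cv2.imwrite("pics/w1.png",ctrl.get_image("wrist")[:,:,::-1])
E
```

```text
t 2.1 leg coords mm [  4.5  -0.8 121.9] f leg [ 0.1 -0.1  0.7] grip 0.0
tool x in leg 1.0 -0.001 turn err about tool z deg -0.05 tilt z [ 0.002 -0.001 -1.   ]
togo tool [-0.0016 -0.0009  0.0469]
```

View pics/w1.png

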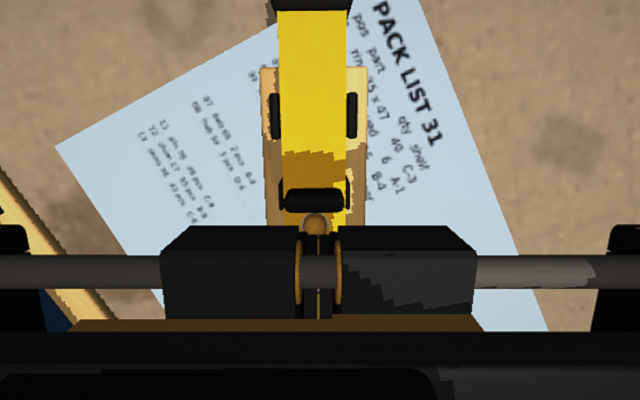

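The wrist view shows the tab at about (314,200) and the pin at (316,223), centred sideways. I'll check that point with a ray from the wrist camera.

```bash
python3 - <<'E'
from h import *
s,p,T=where(); m,K=cam("wrist"); H=m["hand_eye"]
for n,uv,z in(("pin",(316,222),.066),("tab top far/top edge",(314,189),.083),("tab near top edge?",(314,211),.083)):
    c=T@H[:3,3]+p; r=T@H[:3,:3]@np.linalg.solve(K,[*uv,1]); q=c+r*(z-c[2])/r[2]
    print(n,((q-P)@U*1e3).round(1),((q-P)@V*1e3).round(1))
E
```

```text
t 2.15 leg coords mm [  4.7  -0.9 122.1] f leg [-0.4 -0.1  1. ] grip 0.01
tool x in leg 1.0 -0.001 turn err about tool z deg -0.05 tilt z [ 0.002 -0.001 -1.   ]
pin 2.5 1.5
tab top far/top edge 27.7 2.5
tab near top edge? 14.4 2.5
```

Emit:
move_tool --rows '[{"dx":-0.04,"dy":-0.04,"dz":0.8,"aperture":0},{"dx":-0.04,"dy":-0.04,"dz":1.4,"aperture":0},{"dx":-0.06,"dy":-0.04,"dz":1.8,"aperture":0},{"dx":-0.06,"dy":-0.04,"dz":2,"aperture":0},{"dx":-0.06,"dy":-0.04,"dz":2.12,"aperture":0},{"dx":-0.06,"dy":-0.04,"dz":2.12,"aperture":0},{"dx":-0.06,"dy":-0.04,"dz":2.12,"aperture":0}]'

```text
time: 2.85
position: [0.5599, -0.1065, 0.068]
tool_rot: [3.124, -0.333, 0.0]
ft_force: [-1.1, -0.0, 1.0]
grip_width: 0.006
grip_force: 1.0
```

```bash
python3 -c "
from h import *
togo(.003,0,.06)"
```

```text
t 2.85 leg coords mm [ 2.3  0.5 68. ] f leg [-1.1 -0.3  1. ] grip 0.01
tool x in leg 1.0 -0.0 turn err about tool z deg -0.01 tilt z [ 0. -0. -1.]
togo tool [0.0007 0.0005 0.008 ]
```

Measurements agree, so I'll press the pin now.

Scaled: 0.0085 m is 0.34, 0.0075 m is 0.3.

Emit:
move_tool --rows '[{"dx":0.04,"dz":0.08,"aperture":0},{"dx":0.04,"dz":0.16,"aperture":0},{"dx":0.04,"dz":0.24,"aperture":0},{"dx":0.04,"dz":0.3,"aperture":0},{"dx":0.04,"dz":0.34,"aperture":0},{"dx":0.04,"dz":0.34,"aperture":0},{"dx":0.04,"dz":0.34,"aperture":0},{"dx":0.04,"dz":0.34,"aperture":0}]'

```text
time: 3.65
position: [0.5619, -0.1068, 0.0604]
tool_rot: [3.123, -0.333, 0.004]
ft_force: [-1.8, -0.3, 7.6]
grip_width: 0.004
grip_force: 4.1
```

```bash
python3 -c "
from h import *
togo(.003,0,.06)"
```

```text
t 3.65 leg coords mm [ 4.3  0.6 60.4] f leg [-1.7 -0.7  7.6] grip 0.0
tool x in leg 1.0 -0.0 turn err about tool z deg -0.0 tilt z [ 0.002 -0.001 -1.   ]
togo tool [-0.0013  0.0006  0.0004]
```

About 7.6 N upward exceeds the 2.7 N spring, so the tips are seated on the sleeve top with the pin flush. Now a slow push outward.

Scaled: 0.02 m is 0.8, 0.018 m is 0.72.

Emit:
move_tool --rows '[{"dx":0.08,"aperture":0},{"dx":0.16,"aperture":0},{"dx":0.24,"aperture":0},{"dx":0.32,"aperture":0},{"dx":0.4,"aperture":0},{"dx":0.48,"aperture":0},{"dx":0.56,"dz":-0.04,"aperture":0},{"dx":0.64,"dz":-0.04,"aperture":0},{"dx":0.72,"dz":-0.04,"aperture":0},{"dx":0.8,"dz":-0.04,"aperture":0}]'

```text
time: 4.65
position: [0.5805, -0.1106, 0.0604]
tool_rot: [3.124, -0.332, 0.0]
ft_force: [-1.9, 0.6, 4.8]
grip_width: 0.004
grip_force: 3.5
```

```bash
python3 -c "
from h import *
where()"
```

```text
t 4.65 leg coords mm [23.4  0.8 60.4] f leg [-2.   0.2  4.8] grip 0.0
tool x in leg 1.0 0.0 turn err about tool z deg 0.01 tilt z [ 0. -0. -1.]
```

Scaled: 0.02 m is 0.8, 0.019 m is 0.76.

Emit:
move_tool --rows '[{"dx":0.08,"dz":-0.04,"aperture":0},{"dx":0.16,"dz":-0.04,"aperture":0},{"dx":0.24,"dz":-0.04,"aperture":0},{"dx":0.32,"dz":-0.04,"aperture":0},{"dx":0.4,"dz":-0.04,"aperture":0},{"dx":0.48,"dz":-0.04,"aperture":0},{"dx":0.56,"dz":-0.04,"aperture":0},{"dx":0.64,"dz":-0.04,"aperture":0},{"dx":0.68,"dz":-0.04,"aperture":0},{"dx":0.72,"dz":-0.04,"aperture":0},{"dx":0.76,"dz":-0.04,"aperture":0},{"dx":0.8,"dz":-0.04,"aperture":0},{"dx":0.8,"dz":-0.04,"aperture":0}]'

```text
time: 5.95
position: [0.6001, -0.1153, 0.0611]
tool_rot: [3.124, -0.333, 0.001]
ft_force: [-0.4, -0.7, 0.2]
grip_width: 0.005
grip_force: 0.1
```

```bash
python3 - <<'E'
from h import *
where()
im=ctrl.get_image("scene")[:,:,::-1]; cv2.imwrite("pics/s2.png",cv2.resize(im[150:250,200:370],None,fx=4,fy=4,interpolation=cv2.INTER_CUBIC))
E
```

```text
t 5.95 leg coords mm [43.5  0.4 61.1] f leg [-0.3 -0.8  0.2] grip 0.01
tool x in leg 1.0 -0.0 turn err about tool z deg -0.01 tilt z [ 0.001 -0.    -1.   ]
```

View pics/s2.png

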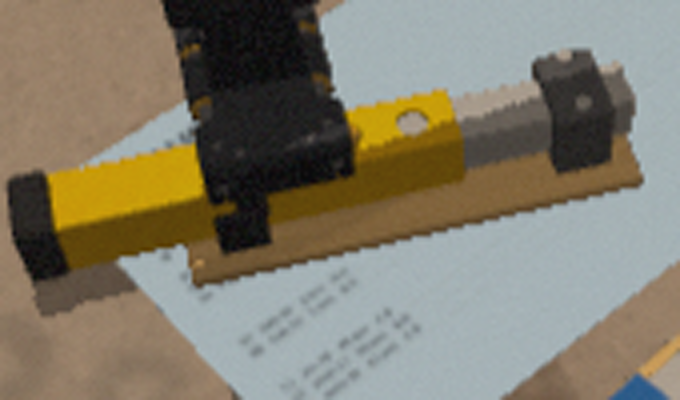

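The sleeve moved out. Its last hole is at crop (412,122), which is full-image (303,180.5), where the 40 mm hole sat before. I'll nudge a little further and see whether the pin holds it.

Emit:
move_tool --rows '[{"dx":0.04,"aperture":0},{"dx":0.08,"aperture":0},{"dx":0.12,"aperture":0},{"dx":0.16,"aperture":0},{"dx":0.16,"aperture":0}]'

```text
time: 6.5
position: [0.6006, -0.1151, 0.0606]
tool_rot: [3.124, -0.332, -0.011]
ft_force: [-10.2, 1.3, 7.3]
grip_width: 0.002
grip_force: 5.0
```

```bash
python3 -c "
from h import *
where()"
```

```text
t 6.5 leg coords mm [43.9  0.6 60.6] f leg [-10.2  -0.9   7.3] grip 0.0
tool x in leg 1.0 0.0 turn err about tool z deg 0.02 tilt z [-0.007  0.001 -1.   ]
```

The resistance rose to 10 N with no further travel, so it's locked. Backing off and lifting.

Scaled: 0.2 m is 8, 0.18 m is 7.2.

Emit:
move_tool --rows '[{"dx":-0.12,"aperture":0},{"dx":-0.24,"dz":-0.08,"aperture":0},{"dx":-0.32,"dz":-0.4,"aperture":0},{"dx":-0.32,"dz":-1.2,"aperture":0},{"dx":-0.32,"dz":-2.8,"aperture":0},{"dx":-2.4,"dz":-4.4,"aperture":0},{"dx":-4,"dy":1.2,"dz":-5.6,"aperture":0},{"dx":-4,"dy":3.2,"dz":-5.6,"aperture":0},{"dx":-4,"dy":5.2,"dz":-5.6,"aperture":0},{"dx":-4,"dy":7.2,"dz":-5.6,"aperture":0},{"dx":-4,"dy":8,"dz":-5.6,"aperture":0},{"dx":-4,"dy":8,"dz":-5.6,"aperture":0}]'

```text
time: 7.7
position: [0.4616, -0.2968, 0.2017]
tool_rot: [3.119, -0.347, 0.002]
ft_force: [0.5, -0.7, -0.4]
grip_width: 0.002
grip_force: 0.0
```

```bash
python3 - <<'E'
from h import *
where()
im=ctrl.get_image("top")[:,:,::-1]; cv2.imwrite("pics/t3.png",cv2.resize(im[80:300,210:430],None,fx=2.7,fy=2.7,interpolation=cv2.INTER_CUBIC))
E
```

```text
t 7.7 leg coords mm [ -53.7 -206.3  201.7] f leg [ 0.7 -0.6 -0.4] grip 0.0
tool x in leg 1.0 -0.009 turn err about tool z deg -0.54 tilt z [ 0.001 -0.003 -1.   ]
```

View pics/t3.png

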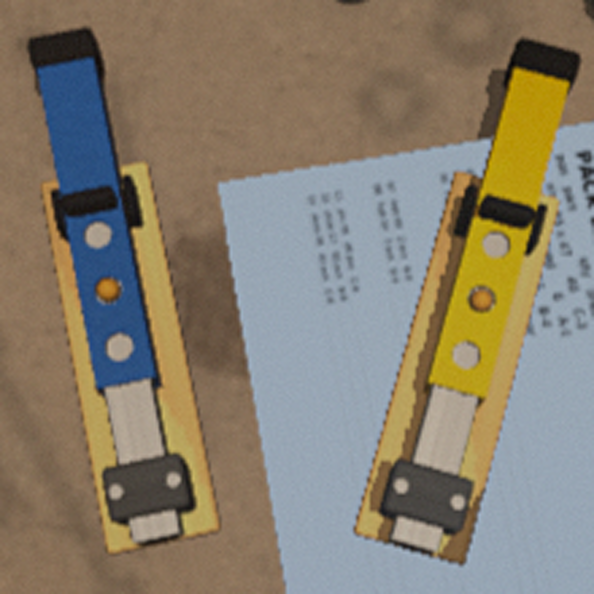

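The yellow leg now matches the blue: the brass pin is up in the middle hole at crop (481,298), and the blue pin at (108,290) is unchanged. The arm is clear of everything.

Emit:
move_tool --rows '[{"aperture":0},{"aperture":0},{"aperture":0}]' --quiet true

```text
ok
```

```bash
python3 -c "
from bench import ctrl
print(ctrl.close_job())"
```

```text
the job is handed in; nothing more can be done
None
```

I slid the yellow sleeve to its second hole and the pin snapped up and locked (it held against a 10 N push). The blue leg was not touched, and the job was handed in at about 8 s; no verdict came back.

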